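# Refit the end lid of a bench cable duct

## Task

The end lid of the white cable duct is off and lies in front of it: pick it up and slide its blue-banded end under the grey metal joint cover, without lifting that cover, until the lid's other end is flush with the duct's end. Then press the lid down flat onto the duct's rim, against the brass springs, and finish while still holding it fully down so that a colleague can put the screws in. Leave the other things on the bench alone.

Things in the scene. Friction and masses are not known exactly. Their poses are not given: they have to be found in the camera images.
- lid_center (a point): Loose lid: white metal plate, 54 mm wide (x), 180 mm long (y), 4 mm thick, about 0.13 kg, lying on the bench on two low legs. This point is the plate's middle, 9 mm above the bench at the start (plate from 7 to 11 mm). Its +y end has a 25 mm blue band and goes under the joint cover; the -y end has two dark screw holes; z is up. Grip it across its width, by the plate's edges.
- lid_tongue (a point): Middle of the lid's blue-banded +y end edge, at the plate's underside (axes of the lid). The two legs under the plate are 3 mm thick and 7 mm high, 36 mm apart over their outsides, along the middle 100 mm of the length only; 40 mm at each end is bare plate.
- lid_end (a point): Middle of the lid's drilled -y end edge, at the plate's underside (axes of the lid). When fully home the plate lies on the duct's rim, underside 50 mm above the bench, centred in duct x, from duct y = -90 (flush with the duct's end) to +90 mm, drilled end at -90; the legs drop between the walls with 3 mm play each side.
- duct: White cable duct fixed on the bench: open channel along y, 48 mm wide, walls 3 mm, rim 50 mm above the bench. Origin on the bench under the middle of the open bay, which runs from the duct's end plate (y = -90 mm, rim height) to y = +95 mm, where a fitted lid begins (top 54 mm up); an outlet box, 90 wide, 85 high, stands at y = 270 to 420 mm.
- lap_edge (a point): Joint cover: grey sheet metal, 54 mm wide, 2.5 mm thick, screwed down at duct y = +135 mm, reaching over the bay to duct y = +65 mm. This point is the middle of that free edge, underside, 55.5 mm above the bench (5.5 mm above the rim: the 4 mm plate passes under). From it a lip 8 mm long flares up at 43 degrees towards duct -y, as a lead-in (its end is at about y = +59, 61 mm up).
- lap (a joint): Bending of the joint cover about its screwed edge at duct y = +135 mm, rad: 0 at rest, grows as its free edge is lifted (0.1 rad is 7 mm at the edge). It springs back with 1.2 N m/rad.
- contact (a joint): Sprung earth contact: two brass fingers at duct y = -76 mm between the walls, standing 5 mm proud of the rim, m: 0 at rest, 0.005 when pressed down level with the rim. It takes about 2 N to start and 7 N when level; not pressed, it lifts the lid's drilled end again.
- tube_rack: Bystander: yellow rack 95 x 190 mm with capped sample tubes, 94 mm high, origin under its centre.
- red_beaker: Bystander: red plastic beaker, 76 mm across, 85 mm high, origin under its centre.
- screw_tray: Bystander: dark steel tray 75 x 95 x 22 mm with the screws, origin under its centre.
- screwdriver: Bystander: screwdriver, 190 mm long, lying beyond the duct along its own x.
Not all that is in view belongs to the job. There is more than one size of the part that bears lid_center; the job needs the middle-sized.

How it is judged:
By the outcome, as a careful person would: the job done as asked, in the order asked, and still so for the second after the job is handed in, while the arm keeps its last pose, push and grip.
It also fails if it takes over 38 s, if anything falls off the work surface, if the arm or the gripper's body presses on something with over 40 N, if the wrist force passes 120 N, or if a joint passes its speed limit or range.

## Robot

A 6-joint arm with a two-finger parallel gripper is mounted at the origin on the work surface. World frame = base frame: x ahead of the robot, y to its left, z up, the work surface at z = 0. Lengths are in m, angles in rad, forces in N, time in s.
With the tool pointing down it reaches from about 0.35 to 0.975 m from the base axis. Payload 4.9 kg.
Tool frame: the origin (TCP) lies on the centre line of the jaws, within the pads' length; the fingertips stand 8 mm ahead of it and the grasp point (between the pads) lies 11 mm behind it; z points along the fingers, y is the direction in which the jaws open and shut (so a half turn about z gives the same grasp; the last joint's range is limited). The gripper opens to 85 mm and grips with 20 to 120 N. Pads are 22 mm wide; open, the fingers measure 114 mm over their backs; the gripper's body (76 mm by 85 mm) begins 54 mm behind the grasp point. The pads swing forward as they close: fully open they stand 13 mm farther back than shut.
Start: joints at [-1.353, 0.053, 1.613, -0, 1.476, -0.119], TCP at [0.207, -0.59, 0.239] pointing down, gripper open.
Joint ranges: [-3.01, 3.01], [-1.01, 2.22], [0.06, 2.58], [-1.02, 4.17], [0.09, 2.62], [-3.14, 3.14]. Speed limits (rad/s): [2.57, 2.57, 3.14, 3.14, 3.14, 3.14].

## Interface

Orientations are given as a unit quaternion [w, x, y, z].
In Python, from plant import manip gives the robot as it stands.
- The arm moves only by the tool step_arm, never from a script. Its argument "deltas" is a list of rows, each a list of 7 numbers: the shift along the tool's x, y, z in m, then the turn, a rotation vector about the tool's x, y, z in rad, then the gripper command: -1 is fully open, 1 is shut, values between are in proportion. In form: [[dx, dy, dz, ax, ay, az, hand], ...]. A call has 1 to 20 rows; each row is the pose to reach, as a shift and turn from the pose commanded when the call began, along the tool's axes at that moment; what a row does not reach only later rows make up. A row lasts 1/10 s, in which the tool goes at most 50 mm and 8.59 degrees, less where a joint would pass 70% of its speed; a pose out of reach is approached as far as the arm can. A call with a gripper value outside its range is refused whole. The fingers move at their own pace and stop on an object; the grip force is fixed at half the most. Time passes only in rows, so rows that repeat a pose let the fingers close. It gives the time, the measured TCP pose, the force and the opening at its end, in the units of the state.
- manip.state(): the state, without advancing time (a new reading comes with each control period).
- manip.grab_frame(name): name is "side" or "top"; returns the picture (420x560x3 uint8, red, green, blue); there is no depth.
- manip.get_calibration(name): a dict with "fov_y" (degrees; the focal length in pixels is half the picture's height over the tangent of half this angle, whatever the lens; pixels are square), "cx", "cy" (the principal point, pixels), "R" (3x3) and "t" (3): a world point X has camera coordinates R X + t. Camera axes: x right, y down, z forward; pixel columns grow to the right and rows downward; lengths in m; the calibration is good to about 2 mm. A picture is of the moment at which its call begins. get_calibration takes no time and is no camera call.
- manip.job_done(): hands the job in, once; it reports no verdict.
The state is a dict: "time": time; "joint_pos": joint angles; "joint_vel": joint speeds; "joint_efforts": joint torques, N m; "tool_pos": TCP position; "tool_rot": TCP orientation; "contact_force": force on the tool from outside, world axes, zero at the start; "ft_torque": the same for the moment, N m; "gripper_width": opening from 0.0 (shut) to 1.0 (fully open).
Only numpy, scipy, OpenCV 4.12 (cv2) and the standard library are available. Lean on these libraries where they do the work, as an engineer would, in place of code of your own. Each camera call takes 0.05 s, during which the arm holds its last target.

## Working session

There is one attempt and no reset: what is moved stays moved. The work goes in short steps, Python scripts to look and compute and a tool call to move; the robot and the scene stay as the last step left them, time stands still between calls to the robot, and variables do not carry over. Pictures are saved under pics/ and viewed, and the job is handed in when it is done.

Besides the shell and the picture viewer there is one more tool, called after "Request:" as name(argument=value, ...), one argument or row to a line, values as JSON. step_arm: Moves the arm, as the interface text tells. Its arguments: {"type":"object","properties":{"deltas":{"type":"array"}},"required":["deltas"]}

```bash
mkdir -p pics; ls; python3 - <<'E'
from plant import manip
import cv2
s=manip.state()
for k in s: print(k,s[k])
for n in("side","top"):
    c=manip.get_calibration(n);print(n,c)
    cv2.imwrite(f"pics/{n}0.png",manip.grab_frame(n)[:,:,::-1])
E
```

```text
pics
time 0.0
joint_pos [-1.35299326e+00  5.33209336e-02  1.61432919e+00  3.76918623e-05
  1.47601249e+00 -1.18994583e-01]
joint_vel [ 0.00242014 -0.00321793  0.00060451 -0.00119397  0.0008763  -0.00072187]
joint_efforts [-2.14913111e-03 -3.93693817e+01 -3.70172596e+01 -2.97317974e-04
  7.26090831e-03 -2.20269447e-05]
tool_pos [ 0.206419   -0.58926812  0.23806426]
tool_rot [-1.03464750e-03  9.85854168e-01  1.67602170e-01 -3.23752016e-05]
contact_force [ 0.01479043 -0.37507292 -0.48258778]
ft_torque [-0.07192351 -0.01179378  0.02207793]
gripper_width 1.000150340079689
side {'fov_y': 43.8764551135746, 'cx': 278.84556980019255, 'cy': 214.38192723494805, 'R': array([[-0.68240132, -0.73095381,  0.00591372],
       [-0.36238869,  0.33126946, -0.87116874],
       [ 0.63482507, -0.59662976, -0.49094811]]), 't': array([0.28774742, 0.26919287, 0.8894375 ])}
top {'fov_y': 51.94714542635257, 'cx': 278.74912702098374, 'cy': 213.69059741197282, 'R': array([[-0.02800627, -0.99959369,  0.00530155],
       [-0.99634276,  0.02748609, -0.08090497],
       [ 0.08072638, -0.00754801, -0.99670772]]), 't': array([-0.11100007,  0.56142418,  1.08376892])}
```

View pics/top0.png

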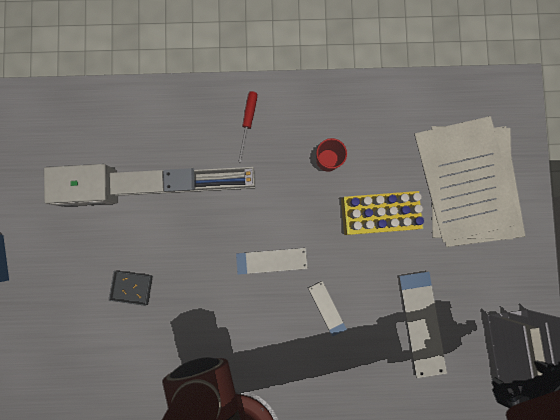

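View pics/side0.png

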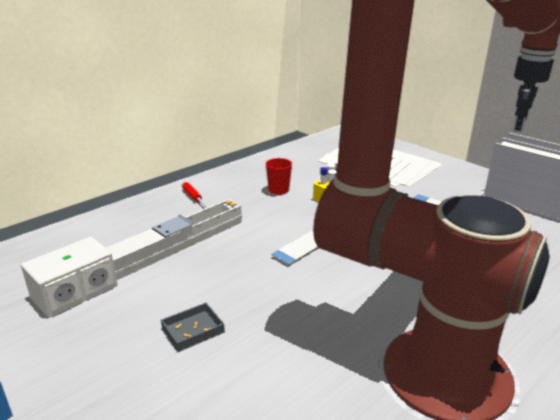

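```bash
python3 - <<'E'
import cv2,numpy as np
a=cv2.imread('pics/top0.png')
c=cv2.resize(a[150:280,130:330],None,fx=4,fy=4,interpolation=cv2.INTER_CUBIC)
cv2.imwrite('pics/crop0.png',c)
E
```

```text
(no output)
```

View pics/crop0.png

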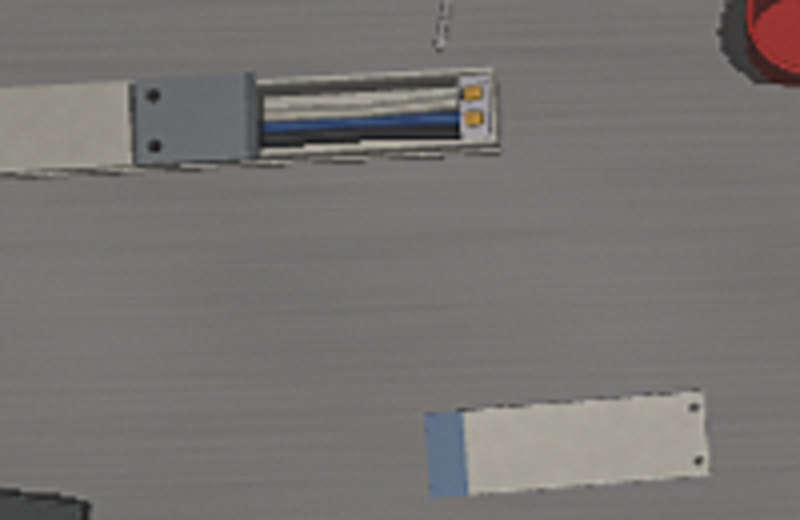

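```bash
cat > h.py <<'E'
import numpy as np,cv2
from plant import manip
C={n:manip.get_calibration(n) for n in("top","side")}
def ray(n,u,v):
    c=C[n];f=210/np.tan(np.radians(c["fov_y"]/2))
    d=c["R"].T@np.array([(u-c["cx"])/f,(v-c["cy"])/f,1.]);o=-c["R"].T@c["t"];return o,d
def onz(n,u,v,z):
    o,d=ray(n,u,v);return o+d*(z-o[2])/d[2]
def proj(n,X):
    c=C[n];f=210/np.tan(np.radians(c["fov_y"]/2));p=c["R"]@np.asarray(X)+c["t"];return np.array([c["cx"]+f*p[0]/p[2],c["cy"]+f*p[1]/p[2]])
E
python3 - <<'E'
from h import *
a=cv2.imread('pics/top0.png')
g=cv2.cvtColor(a,cv2.COLOR_BGR2GRAY)
# lid
roi=a[240:282,228:318].astype(int)
print(g[245:276:1,270]); print(g[260,230:312]); print(a[262,240],a[255,270],a[240,270])
for x in (120,150,180,200,215,230,240): print(x,g[162:196,x])
print(g[175,236:262],g[182,236:262],g[171,236:262])
E
```

```text
[119 120 118 119 118 112 160 164 163 163 162 163 162 162 163 163 162 162
 160 161 161 162 164 164 165 166 163 123 114 115 112]
[116 116 115 117 117 117 114 111 109 110 111 112 111 112 111 105 147 163
 161 163 165 164 165 163 165 163 163 163 163 163 166 165 165 164 162 162
 163 162 162 164 163 164 164 162 160 160 160 160 161 162 162 160 160 161
 163 162 160 162 159 159 160 162 161 161 159 159 158 159 158 159 161 160
 162 163 162 165 148 118 116 117 119 117]
[134 114  97] [153 162 167] [116 116 119]
120 [113 112 118 114 107 112 114 117 117 110 130 139 139 139 141 142 142 141
 143 142 142 141 141 141 141 143 144 141 140 143 148 130 127  93]
150 [114 118 115 112 111 110 112 113 117 142 145 143 143 144 144 143 143 144
 146 145 144 144 144 141 143 141 144 145 147 156  78  96 118 115]
180 [116 114 115 114 110 113 111 107 103 106 106 105 107 106 106 107 106 106
 106 107 107 107 107 107 106 107 108 111  69 132  90 112 116 113]
200 [117 117 115 113 112 112 111 131 137  81  65  62 144 156 156 116 139 135
  69  77  65  49  65  46  40 157 121  67 134  70 110 119 117 118]
215 [117 115 116 114 115 115 121 160  91  65  62 121 157 162 128 124 152  89
  66  65  46  69  47  38 160 129  70 134  72 112 118 117 122 121]
230 [119 115 115 115 117 116 161 106  72  66 105 155 161 120 138 138  81  63
  67  53  49  56  31 161 153  78 105  85 117 120 119 121 120 120]
240 [ 91 109 116 116 117 139 126  79  66  59 154 162 119 144 135  79  55  89
  65  45  45  58  34 163 104  80 120  64 115 118 121 119 120 117]
[122 127 135 139 144 159 168 172 109 138 133 120 143 150 152 157 118 128
  99 109 116 116 116 115 115 116] [ 46  47  47  47  45  46  44  42  31 152 161 153 150 155 157 163  89 148
  93 106 118 117 116 116 117 115] [ 62  61  59  59  59  61  59  76 102 131 128 115 121 125 126 147 141 115
  91 112 117 116 116 116 116 115]
```

```bash
cat >> h.py <<'E'
def cross(p,th,up,start=0):
    # first subpixel crossing of th
    for i in range(start,len(p)-1):
        a,b=float(p[i]),float(p[i+1])
        if (up and a<th<=b) or ((not up) and a>=th>b): return i+(th-a)/(b-a)
    return np.nan
def fit(xs,ys):
    xs=np.array(xs,float);ys=np.array(ys,float);m=~np.isnan(ys);xs,ys=xs[m],ys[m]
    for _ in range(4):
        k=np.polyfit(xs,ys,1);r=abs(ys-np.polyval(k,xs));m=r<max(2*r.std(),.15);xs,ys=xs[m],ys[m]
    return k,r.std(),len(xs)
E
python3 - <<'E'
from h import *
a=cv2.imread('pics/top0.png');g=cv2.cvtColor(a,cv2.COLOR_BGR2GRAY).astype(float)
xs=range(250,302)
kt=fit(xs,[240+cross(g[240:262,x],139,True) for x in xs]); kb=fit(xs,[262+cross(g[262:285,x],139,False) for x in xs])
ys=range(254,266)
kr=fit(ys,[285+cross(g[y,285:315],139,False) for y in ys])
b=a[:,:,0].astype(float)-a[:,:,2]
print(b[260,230:252])
kl=fit(ys,[230+cross(b[y,230:252],17,True) for y in ys])
kw=fit(ys,[240+cross(g[y,240:252],138,True) for y in ys])
print(kt,kb,kr,kl,kw)
def X(kh,kv): # y=kh x ; x=kv y
    m,c=kh;n,d=kv; x=(n*c+d)/(1-m*n); return x,m*x+c
P={}
for nm,h_,v_ in(("tl",kt,kl),("tr",kt,kr),("bl",kb,kl),("br",kb,kr)):
    P[nm]=onz("top",*X(h_[0],v_[0]),0.011); print(nm,X(h_[0],v_[0]),P[nm])
ctr=sum(P.values())/4; print("lid ctr",ctr)
e=(P["tl"]+P["bl"]-P["tr"]-P["br"])/2; print("len",np.linalg.norm(e),"width",np.linalg.norm(P["tl"]-P["bl"]),"yaw",np.degrees(np.arctan2(-e[0],e[1])))
w=P["tl"]+P["tr"]-P["bl"]-P["br"]; print("yaw from sides",np.degrees(np.arctan2(P["tl"]-P["tr"],1)[0]*0+np.arctan2(-(P["tl"]-P["tr"])[0],(P["tl"]-P["tr"])[1])),np.degrees(np.arctan2(-(P["bl"]-P["br"])[0],(P["bl"]-P["br"])[1])))
# duct
xs=range(198,252)
kf=fit(xs,[160+cross(g[160:178,x],132,True) for x in xs]); print("far",kf)
kn=fit(xs,[182+cross(g[182:195,x],115,True) for x in xs]); print("near inner",kn)
xl=range(115,160)
kft=fit(xl,[160+cross(g[160:178,x],128,True) for x in xl]);kfb=fit(xl,[180+cross(g[180:198,x],112,False) for x in xl])
print(kft,kfb)
for nm,k,z,x0,x1 in(("far rim outer",kf,.05,200,250),("near inner",kn,.05,200,250),("lid far",kft,.054,115,160),("lid near",kfb,.054,115,160)):
    A=onz("top",x0,np.polyval(k[0],x0),z);B=onz("top",x1,np.polyval(k[0],x1),z);d=A-B
    print(nm,A,B,"yaw",np.degrees(np.arctan2(-d[0],d[1])))
for y in range(168,188): print(y,np.round(g[y,246:258]).astype(int), np.round(g[y,158:200:1]).astype(int)[:8],np.round(g[y,188:198]).astype(int))
E
```

```text
[ -3.  -4.  -3.  -5.  -4.  -6.  12.  34.  38.  36.  35.  36.  35.  36.
  35.  43.   1. -13. -15. -14. -13. -14.]
(array([-8.21592733e-02,  2.72652021e+02]), np.float64(0.03727385262192108), 23) (array([-7.88792940e-02,  2.92646443e+02]), np.float64(0.04606595272656946), 19) (array([1.79403243e-01, 2.59716106e+02]), np.float64(0.022747263238206472), 5) (array([8.64136212e-02, 2.13669937e+02]), np.float64(0.026713259982525942), 11) (array([8.00903413e-02, 2.24992655e+02]), np.float64(0.030633713637759186), 10)
tl (np.float64(235.55839593639723), np.float64(253.2987148294523)) [ 0.4598765  -0.01260781  0.011     ]
tr (np.float64(304.1477345195851), np.float64(247.66346461533658)) [ 0.46938917 -0.18969147  0.011     ]
bl (np.float64(237.34080246011254), np.float64(273.92516814319936)) [ 0.4070644  -0.01612695  0.011     ]
br (np.float64(307.86122068418075), np.float64(268.3625673415333)) [ 0.41611539 -0.19749674  0.011     ]
lid ctr [ 0.43811137 -0.10398074  0.011     ]
len 0.1794669070210225 width 0.05292921883139341 yaw 2.964596734327031
yaw from sides 3.0748879368807294 2.856890707999
[... 2663 characters left out ...]
 98 106] [107 108 110 100  81  87  63  40  59  63]
183 [157 160 158 159 157 162 130 156  91 105 118 114] [145 147 149 155 134  69  95 107] [108 108 109  98  83  86  60  36  46  48]
184 [155 162 158 161 161 141 154 167 106 110 119 118] [146 147 149 154 134  71  98 107] [108 108 110  98  82  85  60  40  57  64]
185 [166 165 149 143 143 137 140 130  96 114 120 118] [145 145 148 153 132  68  96 108] [108 108 110  98  83  86  56  36  44  48]
186 [ 80  80  77  76  77  75  75  69  63 109 119 117] [148 146 146 152 133  69  96 109] [108 108 110  97  81  84  59  36  34  40]
187 [110 109 106 106 130 138 138 137 139 112 115 118] [148 148 147 149 130  66  97 110] [107 109 112  97  84  81  73 103 150 158]
```

```bash
python3 - <<'E'
from h import *
a=cv2.imread('pics/top0.png');g=cv2.cvtColor(a,cv2.COLOR_BGR2GRAY).astype(float)
print([round(285+cross(g[y,285:315],139,False),2) for y in range(248,269)])
L=onz("top",236.45,263.6,.011);R=onz("top",306.0,258.0,.011);print(L,R,np.linalg.norm(L-R),(L+R)/2)
for nm,u,z in(("end",251.8,.05),("lipend",193.6,.061),("lipend-",192.8,.061),("back",161.8,.058),("capstart box",110,.085)):
    print(nm,onz("top",u,178 if u>200 else 179.5,z))
c=cv2.resize(a[155:200,155:265],None,fx=7,fy=7,interpolation=cv2.INTER_NEAREST);cv2.imwrite('pics/d.png',c)
s=cv2.imread('pics/side0.png');cv2.imwrite('pics/s.png',cv2.resize(s[190:280,100:260],None,fx=5,fy=5,interpolation=cv2.INTER_CUBIC))
E
```

```text
[305.26, 305.61, 305.66, 301.55, 301.52, 305.79, 305.73, 305.54, 305.55, 305.58, 305.72, 306.24, 306.3, 306.57, 306.66, 306.81, 303.15, 302.57, 303.68, 306.55, 306.81]
[ 0.43345043 -0.01437238  0.011     ] [ 0.44273504 -0.19359113  0.011     ] 0.17945908730743496 [ 0.43809274 -0.10398176  0.011     ]
end [ 0.6480479  -0.06097135  0.05      ]
lipend [0.64637465 0.08350494 0.061     ]
lipend- [0.64642874 0.08549626 0.061     ]
back [0.64902996 0.16342035 0.058     ]
capstart box [0.64789209 0.28215583 0.085     ]
```

View pics/d.png

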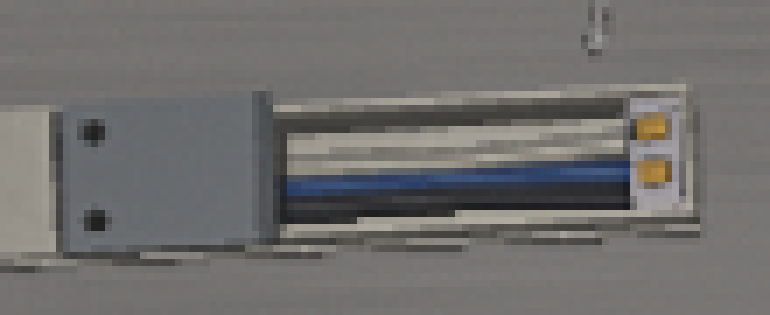

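View pics/s.png

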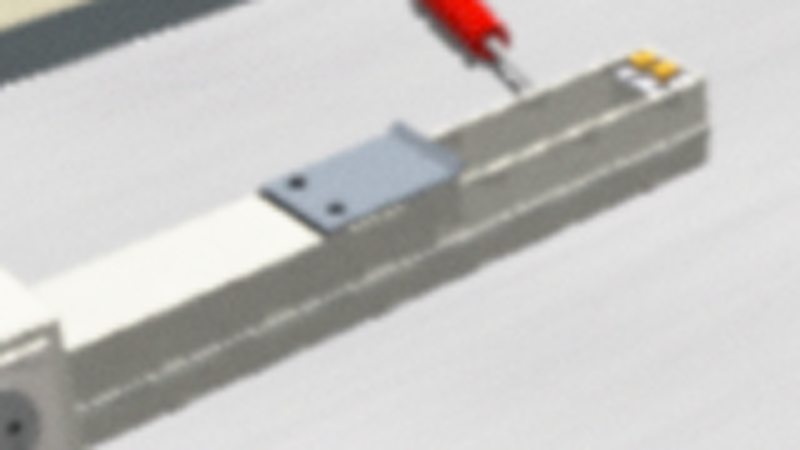

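Request:
step_arm(
  deltas=[
    [0.011,-0.0101,0.004,0,0,-0.039,-1],
    [0.0366,-0.0338,0.013,0,0,-0.128,-1],
    [0.0696,-0.0643,0.025,0,0,-0.244,-1],
    [0.1026,-0.0947,0.036,0,0,-0.36,-1],
    [0.1356,-0.1252,0.048,0,0,-0.475,-1],
    [0.1685,-0.1556,0.06,0,0,-0.591,-1],
    [0.2015,-0.1861,0.072,0,0,-0.707,-1],
    [0.2345,-0.2165,0.083,0,0,-0.822,-1],
    [0.2675,-0.247,0.095,0,0,-0.938,-1],
    [0.3004,-0.2774,0.107,0,0,-1.054,-1],
    [0.3298,-0.3045,0.117,0,0,-1.157,-1],
    [0.3517,-0.3248,0.125,0,0,-1.234,-1],
    [0.3627,-0.3349,0.129,0,0,-1.272,-1],
    [0.3664,-0.3383,0.13,0,0,-1.285,-1],
    [0.3664,-0.3383,0.13,0,0,-1.285,-1],
    [0.3664,-0.3383,0.13,0,0,-1.285,-1],
  ],
)

```text
time: 1.7
tool_pos: [0.4403, -0.1499, 0.1095]
tool_rot: [0.0, 0.689, 0.725, -0.0]
contact_force: [-0.2, -0.5, 0.7]
gripper_width: 1.0
```

```bash
cat >> h.py <<'E'
from scipy.spatial.transform import Rotation as Ro
def st():
    s=manip.state();q=s["tool_rot"];R=Ro.from_quat([q[1],q[2],q[3],q[0]]).as_matrix()
    print("t",round(s["time"],2),"pos",np.round(s["tool_pos"],4),"x",np.round(R[:,0],4),"z",np.round(R[:,2],4),"F",np.round(s["contact_force"],2),"M",np.round(s["ft_torque"],2),"w",round(s["gripper_width"],3));return s,R
E
python3 -c "
from h import *
s,R=st();print(s['joint_pos'])
cv2.imwrite('pics/t1.png',manip.grab_frame('top')[:,:,::-1])"
```

```text
t 1.7 pos [ 0.4403 -0.1499  0.1095] x [-5.050e-02  9.987e-01 -4.000e-04] z [ 2.e-04 -4.e-04 -1.e+00] F [-0.24 -0.49  0.66] M [ 0.03 -0.01  0.02] w 1.0
[-4.88084562e-01 -2.24077712e-01  2.09681711e+00 -2.77793765e-04
  1.26849208e+00 -5.38506143e-01]
```

View pics/t1.png

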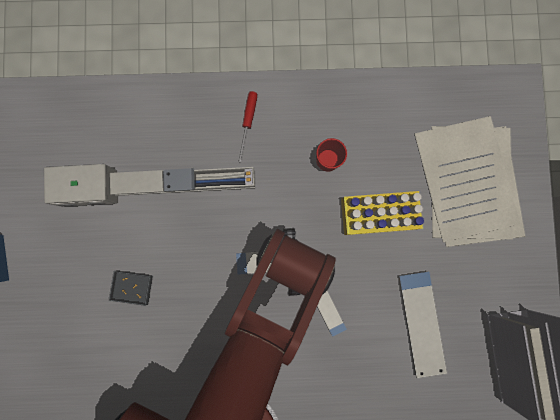

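Request:
step_arm(
  deltas=[
    [0.001,0,0.02,0,0,0,-1],
    [0.001,0,0.05,0,0,0,-1],
    [0.001,0,0.08,0,0,0,-1],
    [0.001,0,0.092,0,0,0,-1],
    [0.001,0,0.098,0,0,0,-1],
    [0.001,0,0.1,0,0,0,-1],
    [0.001,0,0.1,0,0,0,-1],
  ],
)

```text
time: 2.45
tool_pos: [0.4413, -0.1491, 0.0104]
tool_rot: [0.001, 0.689, 0.725, 0.0]
contact_force: [-0.4, 0.3, 0.2]
gripper_width: 0.997
```

```bash
python3 -c "
from h import *
s,R=st()
im=manip.grab_frame('side');cv2.imwrite('pics/s2.png',cv2.resize(im[180:330,240:480],None,fx=3,fy=3)[:,:,::-1])"
```

```text
t 2.45 pos [ 0.4413 -0.1491  0.0104] x [-0.0506  0.9987 -0.001 ] z [ 1.7e-03 -9.0e-04 -1.0e+00] F [-0.36  0.28  0.21] M [ 0.04 -0.03 -0.01] w 0.997
```

View pics/s2.png

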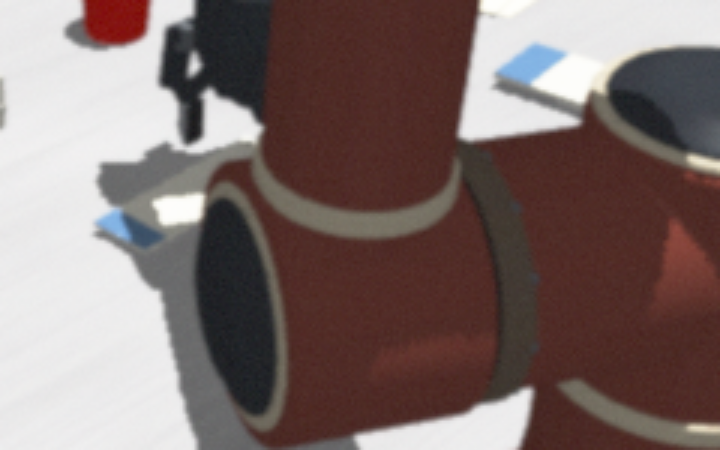

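```bash
python3 -c "
from h import *
for x in(.484,.49,.498):
  for y in(-.138,-.16):
    for z in (0.005,.012,.02): print(x,y,z,proj('side',[x,y,z]))"
```

```text
0.484 -0.138 0.005 [302.68392953 232.24065757]
0.484 -0.138 0.012 [302.76523039 229.79148393]
0.484 -0.138 0.02 [302.85868479 226.97618762]
0.484 -0.16 0.005 [308.94236737 229.11261381]
0.484 -0.16 0.012 [309.0395599  226.68007562]
0.484 -0.16 0.02 [309.15127496 223.88406667]
0.49 -0.138 0.005 [300.94572486 231.3021179 ]
0.49 -0.138 0.012 [301.0221052  228.85772391]
0.49 -0.138 0.02 [301.10990198 226.04797027]
0.49 -0.16 0.005 [307.2033721  228.19280901]
0.49 -0.16 0.012 [307.29564513 225.76500264]
0.49 -0.16 0.02 [307.40170383 222.97447973]
0.498 -0.138 0.005 [298.64414234 230.05938363]
0.498 -0.138 0.012 [298.71405041 227.62134154]
0.498 -0.138 0.02 [298.79440568 224.81895324]
0.498 -0.16 0.005 [304.90058069 226.97479615]
0.498 -0.16 0.012 [304.98638151 224.55327785]
0.498 -0.16 0.02 [305.08499885 221.77004478]
```

Request:
step_arm(
  deltas=[
    [0,0,0.002,0,0,0,-1],
    [0,0,0.004,0,0,0,-1],
    [0,0,0.004,0,0,0,0],
    [0,0,0.004,0,0,0,1],
    [0,0,0.004,0,0,0,1],
    [0,0,0.004,0,0,0,1],
    [0,0,0.004,0,0,0,1],
    [0,0,0.004,0,0,0,1],
    [0,0,0.004,0,0,0,1],
    [0,0,0.004,0,0,0,1],
  ],
)

```text
time: 3.5
tool_pos: [0.4409, -0.1487, 0.0059]
tool_rot: [0.0, 0.689, 0.725, 0.0]
contact_force: [-0.5, -0.1, 6.2]
gripper_width: 0.605
```

```bash
python3 -c "
from h import *
s,R=st()"
```

```text
t 3.5 pos [ 0.4409 -0.1487  0.0059] x [-5.100e-02  9.987e-01 -3.000e-04] z [ 7.e-04 -3.e-04 -1.e+00] F [-0.49 -0.14  6.19] M [0.16 0.2  0.  ] w 0.605
```

Request:
step_arm(
  deltas=[
    [0,0,-0.004,0,0,0,1],
    [0,0,-0.014,0,0,0,1],
    [0,0,-0.03,0,0,0,1],
    [0,0,-0.05,0,0,0,1],
    [0,0,-0.07,0,0,0,1],
    [0,0,-0.088,0,0,0,1],
    [0,0,-0.098,0,0,0,1],
    [0,0,-0.1,0,0,0,1],
    [0,0,-0.1,0,0,0,1],
  ],
)

```text
time: 4.4
tool_pos: [0.4403, -0.1484, 0.1052]
tool_rot: [-0.0, 0.689, 0.725, -0.0]
contact_force: [-0.4, -1.0, -1.0]
gripper_width: 0.608
```

```bash
python3 -c "
from h import *
s,R=st()
im=manip.grab_frame('side');cv2.imwrite('pics/s3.png',cv2.resize(im[120:300,220:420],None,fx=3,fy=3)[:,:,::-1])"
```

```text
t 4.4 pos [ 0.4403 -0.1484  0.1052] x [-0.051   0.9987 -0.    ] z [-1.e-04 -0.e+00 -1.e+00] F [-0.41 -1.01 -0.98] M [-0.01 -0.   -0.04] w 0.608
```

View pics/s3.png

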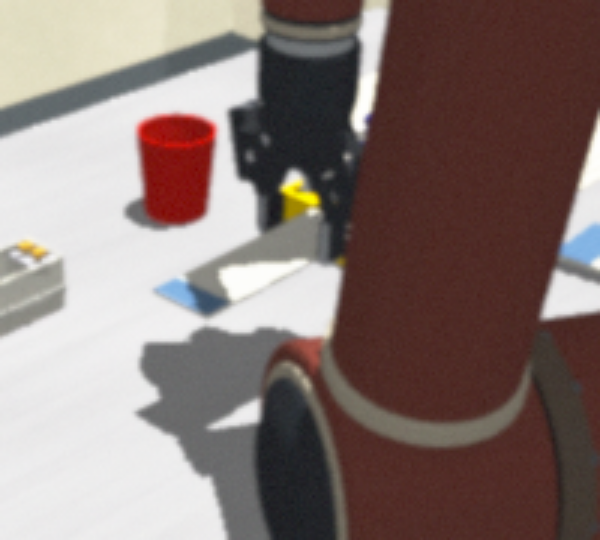

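```bash
python3 -c "
from h import *
ex=np.array([.9987,.051,0]);ey=np.array([-.051,.9987,0])
T=np.array([.4403,-.1484,.1052])
for dz in(0,-.005,-.01):
  for sx in(.027,-.027):
    print(dz,sx,proj('side',T+sx*ex+.1348*ey+[0,0,.0051+dz]))"
```

```text
0 0.027 [271.16980251 215.37220612]
0 -0.027 [289.30123903 224.21356698]
-0.005 0.027 [271.17281408 217.36678574]
-0.005 -0.027 [289.26405388 226.24734406]
-0.01 0.027 [271.17581267 219.35277452]
-0.01 -0.027 [289.22703361 228.27210362]
```

Request:
step_arm(
  deltas=[
    [0.003,0.01,0,0,-0.004,0.001,1],
    [0.01,0.032,0,0,-0.012,0.003,1],
    [0.019,0.062,0,0,-0.02,0.006,1],
    [0.029,0.094,0,0,-0.03,0.009,1],
    [0.039,0.128,0,0,-0.04,0.012,1],
    [0.049,0.16,0.003,0,-0.05,0.015,1],
    [0.058,0.188,0.004,0,-0.06,0.018,1],
    [0.064,0.208,0.005,0,-0.067,0.02,1],
    [0.0665,0.217,0.005,0,-0.07,0.021,1],
    [0.067,0.219,0.005,0,-0.07,0.021,1],
    [0.067,0.219,0.005,0,-0.07,0.021,1],
  ],
)

```text
time: 5.55
tool_pos: [0.6553, -0.0704, 0.0995]
tool_rot: [0.025, 0.696, 0.717, -0.025]
contact_force: [-0.1, -0.1, -1.5]
gripper_width: 0.604
```

```bash
python3 -c "
from h import *
s,R=st()
im=manip.grab_frame('side');cv2.imwrite('pics/s4.png',cv2.resize(im[120:270,140:340],None,fx=4,fy=4)[:,:,::-1])
im=manip.grab_frame('top');cv2.imwrite('pics/t4.png',cv2.resize(im[130:280,150:350],None,fx=4,fy=4)[:,:,::-1])"
```

```text
t 5.55 pos [ 0.6553 -0.0704  0.0995] x [-0.0301  0.9971 -0.0697] z [ 0.0013 -0.0697 -0.9976] F [-0.11 -0.1  -1.52] M [0.01 0.09 0.03] w 0.604
```

View pics/s4.png

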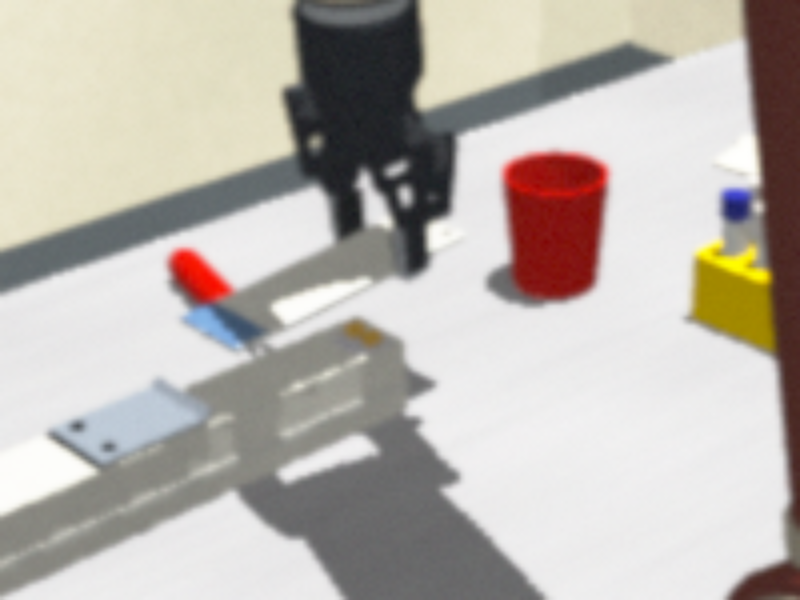

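View pics/t4.png

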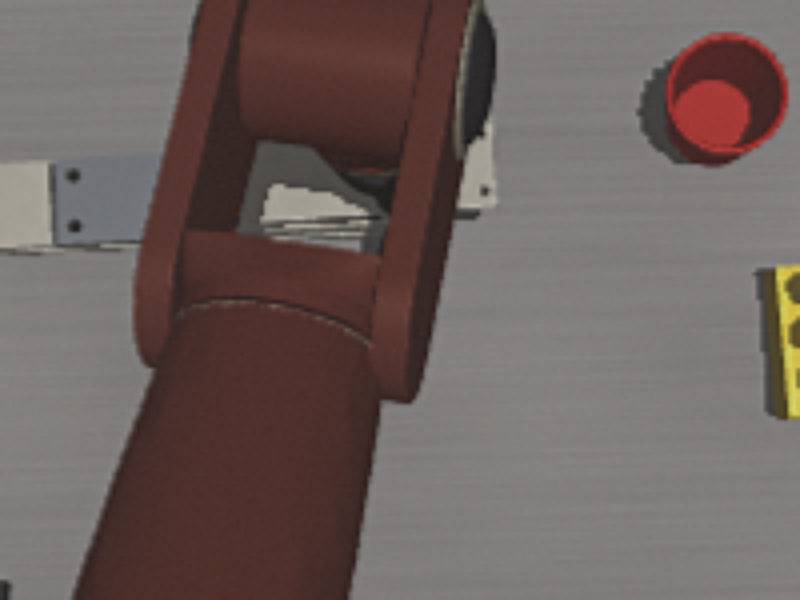

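```bash
cat >> h.py <<'E'
def lidpts(s,R,tilt=0.,zo=.0031):
    # underside centre-height plate mid at zo above TCP (along -z tool); extra pitch tilt (tongue down +)
    Rt=R@Ro.from_rotvec([0,-tilt,0]).as_matrix()
    T=s["tool_pos"]
    o=T-zo*R[:,2]
    return {(i,j,k):o+Rt@np.array([.0448+.09*j,.027*i,-.002*k]) for i in(-1,1) for j in(-1,1) for k in(-1,1)}
E
python3 -c "
from h import *
s,R=st()
for t in(0,.017,.035):
  P=lidpts(s,R,t)
  for k in((1,1,1),(-1,1,1),(-1,1,-1),(-1,-1,-1)):print(t,k,np.round(P[k],4),np.round(proj('side',P[k]),1),np.round(proj('top',P[k]),1))
"
```

```text
t 5.65 pos [ 0.655  -0.0708  0.1   ] x [-0.0294  0.9971 -0.0698] z [ 0.0018 -0.0698 -0.9976] F [ 0.53 -0.04 -1.39] M [-0.01  0.01  0.02] w 0.607
0 (1, 1, 1) [0.678  0.0648 0.0956] [185.2 198.2] [198.4 164.1]
0 (-1, 1, 1) [0.624  0.0632 0.0956] [199.1 206. ] [199.4 186.2]
0 (-1, 1, -1) [0.624  0.0629 0.0917] [199.3 207.5] [199.8 186.4]
0 (-1, -1, -1) [ 0.6293 -0.1166  0.1042] [256.6 179.2] [273.9 181.4]
0.017 (1, 1, 1) [0.678  0.0646 0.0933] [185.3 199. ] [198.7 164.3]
0.017 (-1, 1, 1) [0.624  0.0631 0.0934] [199.2 206.8] [199.6 186.3]
0.017 (-1, 1, -1) [0.624  0.0627 0.0894] [199.5 208.3] [200.1 186.5]
0.017 (-1, -1, -1) [ 0.6293 -0.1165  0.105 ] [256.6 178.9] [273.9 181.4]
0.035 (1, 1, 1) [0.678  0.0644 0.0909] [185.5 199.9] [198.9 164.4]
0.035 (-1, 1, 1) [0.624  0.0629 0.0909] [199.4 207.7] [199.9 186.4]
0.035 (-1, 1, -1) [0.624  0.0624 0.087 ] [199.6 209.2] [200.3 186.7]
0.035 (-1, -1, -1) [ 0.6293 -0.1165  0.1058] [256.5 178.6] [273.9 181.3]
```

Request:
step_arm(
  deltas=[
    [0.002,0,0.005,0,0,0,1],
    [0.006,0,0.015,0,0,0,1],
    [0.01,0,0.026,0,0,0,1],
    [0.0125,0,0.034,0,0,0,1],
    [0.0127,0,0.037,0,0,0,1],
    [0.0127,0,0.0385,0,0,0,1],
    [0.0127,0,0.0387,0,0,0,1],
  ],
)

```text
time: 6.35
tool_pos: [0.6556, -0.0605, 0.0607]
tool_rot: [0.025, 0.696, 0.717, -0.024]
contact_force: [0.0, 0.1, -1.1]
gripper_width: 0.607
```

```bash
python3 -c "
from h import *
s,R=st()
im=manip.grab_frame('side');cv2.imwrite('pics/s5.png',cv2.resize(im[160:260,140:260],None,fx=6,fy=6,interpolation=cv2.INTER_CUBIC)[:,:,::-1])"
```

```text
t 6.35 pos [ 0.6556 -0.0605  0.0607] x [-0.03    0.9971 -0.07  ] z [ 0.0028 -0.0699 -0.9975] F [ 0.05  0.12 -1.07] M [-0.03  0.01 -0.02] w 0.607
```

View pics/s5.png

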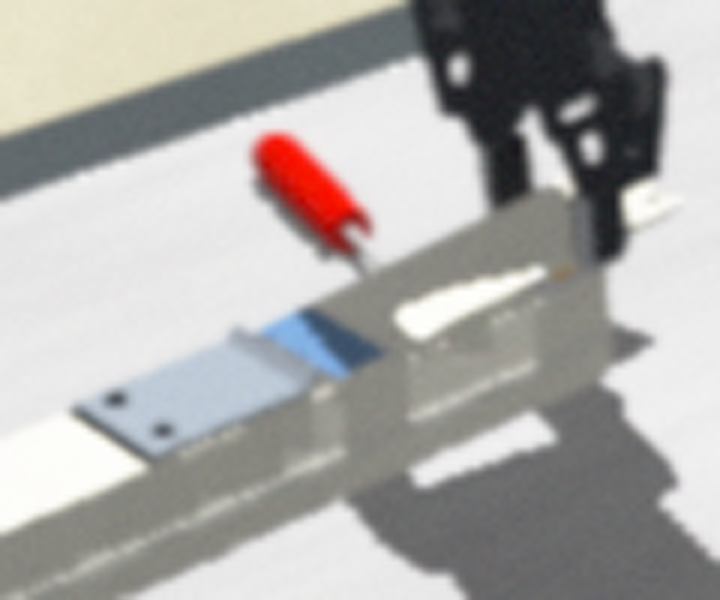

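Request:
step_arm(
  deltas=[
    [0,0,0.001,0,0,0,1],
    [0,0,0.002,0,0,0,1],
    [0,0,0.002,0,0,0,1],
  ],
)

```text
time: 6.7
tool_pos: [0.6556, -0.0607, 0.059]
tool_rot: [0.025, 0.696, 0.717, -0.024]
contact_force: [-1.9, -0.8, -0.2]
gripper_width: 0.604
```

Request:
step_arm(
  deltas=[
    [0,0,0.0005,0,0,0,1],
    [0,0,0.001,0,0,0,1],
    [0,0,0.001,0,0,0,1],
  ],
)

```text
time: 7.0
tool_pos: [0.6556, -0.0607, 0.0579]
tool_rot: [0.025, 0.696, 0.717, -0.024]
contact_force: [-0.1, 0.6, -0.4]
gripper_width: 0.605
```

```bash
python3 -c "
from h import *
s,R=st()"
```

```text
t 7.0 pos [ 0.6556 -0.0607  0.0579] x [-0.0298  0.9971 -0.07  ] z [ 0.003  -0.0699 -0.9975] F [-0.14  0.64 -0.37] M [ 0.07 -0.01 -0.03] w 0.605
```

Request:
step_arm(
  deltas=[
    [0.0,0,0.0005,0,0,0,1],
    [0.002,0,0.0004,0,0,0,1],
    [0.005,0,0.0002,0,0,0,1],
    [0.008,0,0.0,0,0,0,1],
    [0.011,0,-0.0002,0,0,0,1],
    [0.013,0,-0.0004,0,0,0,1],
    [0.013,0,-0.0004,0,0,0,1],
  ],
)

```text
time: 7.7
tool_pos: [0.6551, -0.0471, 0.0573]
tool_rot: [0.025, 0.696, 0.717, -0.024]
contact_force: [0.2, -0.2, -0.4]
gripper_width: 0.606
```

```bash
python3 -c "
from h import *
s,R=st()
im=manip.grab_frame('side');cv2.imwrite('pics/s6.png',cv2.resize(im[160:260,140:260],None,fx=6,fy=6,interpolation=cv2.INTER_CUBIC)[:,:,::-1])"
```

```text
t 7.7 pos [ 0.6551 -0.0471  0.0573] x [-0.0303  0.9971 -0.0696] z [ 0.0029 -0.0695 -0.9976] F [ 0.15 -0.25 -0.45] M [ 0.17  0.02 -0.01] w 0.606
```

View pics/s6.png

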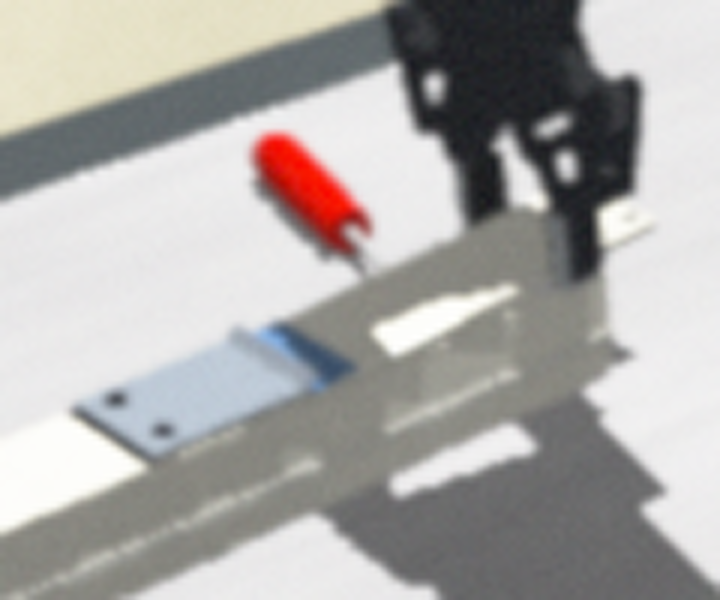

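Request:
step_arm(
  deltas=[
    [0,0,0.001,0,0.008,0,1],
    [0,0,0.002,0,0.016,0,1],
    [0,0,0.0029,0,0.024,0,1],
    [0.0001,0,0.0038,0,0.032,0,1],
    [0.0003,0,0.0047,0,0.039,0,1],
    [0.0003,0,0.0047,0,0.039,0,1],
  ],
)

```text
time: 8.35
tool_pos: [0.6552, -0.0479, 0.0528]
tool_rot: [0.011, 0.696, 0.717, -0.011]
contact_force: [-2.3, 0.2, 2.8]
gripper_width: 0.602
```

```bash
python3 -c "
from h import *
s,R=st()"
```

```text
t 8.35 pos [ 0.6552 -0.0479  0.0528] x [-0.0297  0.9991 -0.0307] z [ 0.0015 -0.0307 -0.9995] F [-2.28  0.2   2.75] M [ 0.13  0.28 -0.01] w 0.602
```

Request:
step_arm(
  deltas=[
    [0.001,-0.0002,0,0,0,0,1],
    [0.003,-0.0005,-0.0001,0,0,0,1],
    [0.006,-0.0006,-0.0002,0,0,0,1],
    [0.009,-0.0006,-0.0003,0,0,0,1],
    [0.01,-0.0006,-0.0003,0,0,0,1],
    [0.01,-0.0006,-0.0003,0,0,0,1],
  ],
)

```text
time: 8.95
tool_pos: [0.6545, -0.0374, 0.0528]
tool_rot: [0.012, 0.696, 0.718, -0.01]
contact_force: [1.2, -0.9, 2.7]
gripper_width: 0.606
```

```bash
python3 -c "
from h import *
s,R=st()
im=manip.grab_frame('side');cv2.imwrite('pics/s7.png',cv2.resize(im[160:260,140:260],None,fx=6,fy=6,interpolation=cv2.INTER_CUBIC)[:,:,::-1])
im=manip.grab_frame('top');cv2.imwrite('pics/t7.png',cv2.resize(im[130:230,150:280],None,fx=6,fy=6,interpolation=cv2.INTER_CUBIC)[:,:,::-1])"
```

```text
t 8.95 pos [ 0.6545 -0.0374  0.0528] x [-0.0303  0.9991 -0.0308] z [ 0.0023 -0.0307 -0.9995] F [ 1.24 -0.87  2.65] M [-0.1  -0.09 -0.01] w 0.606
```

View pics/s7.png

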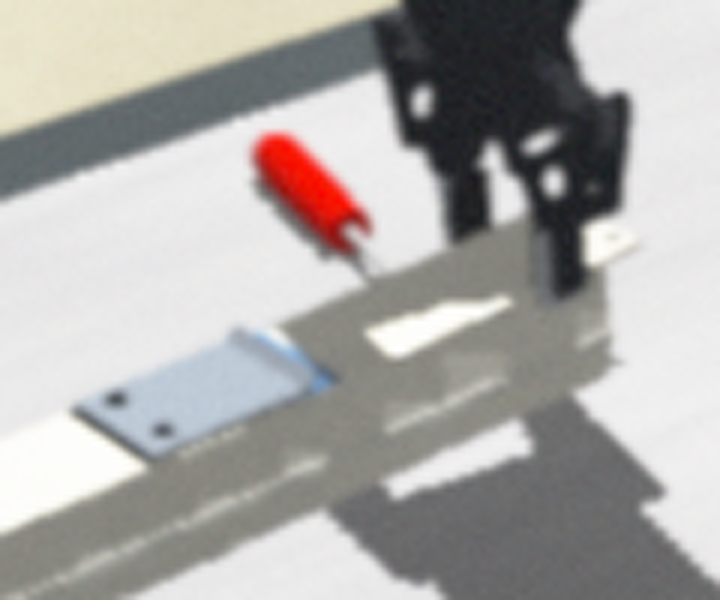

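View pics/t7.png

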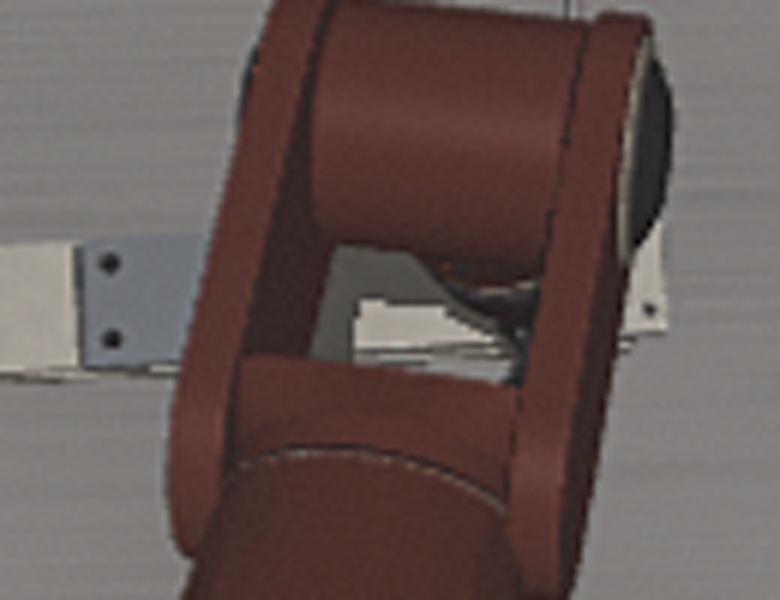

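Request:
step_arm(
  deltas=[
    [0.0,0,0.0007,0,0.005,0,1],
    [0.001,0,0.0014,0,0.009,0,1],
    [0.003,0,0.0013,0,0.009,0,1],
    [0.006,0,0.0012,0,0.009,0,1],
    [0.009,0,0.0011,0,0.009,0,1],
    [0.012,0,0.001,0,0.009,0,1],
    [0.0145,0,0.001,0,0.009,0,1],
    [0.015,0,0.001,0,0.009,0,1],
    [0.015,0,0.001,0,0.009,0,1],
  ],
)

```text
time: 9.95
tool_pos: [0.6539, -0.0224, 0.0512]
tool_rot: [0.008, 0.696, 0.718, -0.007]
contact_force: [0.5, -2.0, 4.1]
gripper_width: 0.606
```

```bash
python3 -c "
from h import *
s,R=st()
im=manip.grab_frame('side');cv2.imwrite('pics/s8raw.png',im[:,:,::-1]);cv2.imwrite('pics/s8.png',cv2.resize(im[170:250,160:260],None,fx=8,fy=8,interpolation=cv2.INTER_CUBIC)[:,:,::-1][:600])
im=manip.grab_frame('top');cv2.imwrite('pics/t8raw.png',im[:,:,::-1]);cv2.imwrite('pics/t8.png',cv2.resize(im[150:210,200:280],None,fx=10,fy=10,interpolation=cv2.INTER_NEAREST)[:,:,::-1])"
```

```text
t 9.95 pos [ 0.6539 -0.0224  0.0512] x [-0.0303  0.9993 -0.0217] z [ 0.0015 -0.0217 -0.9998] F [ 0.55 -2.03  4.09] M [-0.32 -0.04  0.06] w 0.606
```

View pics/s8.png

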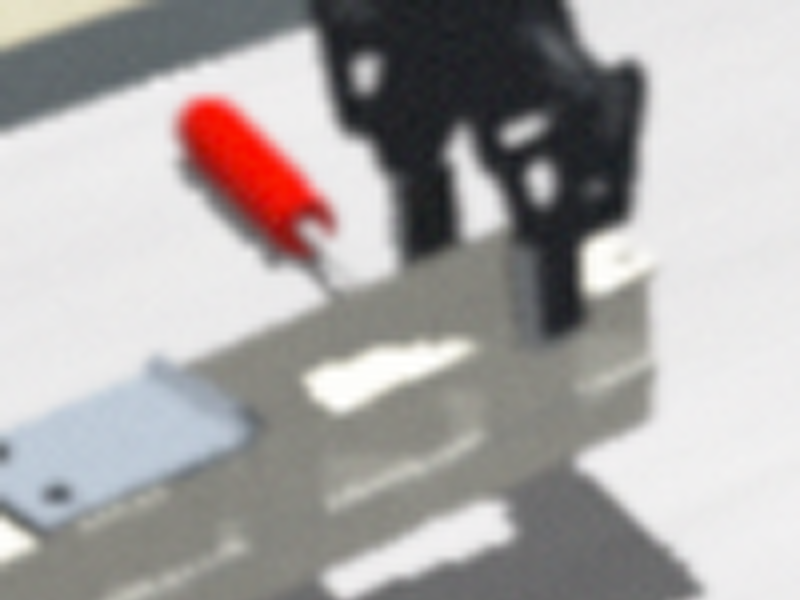

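View pics/t8.png

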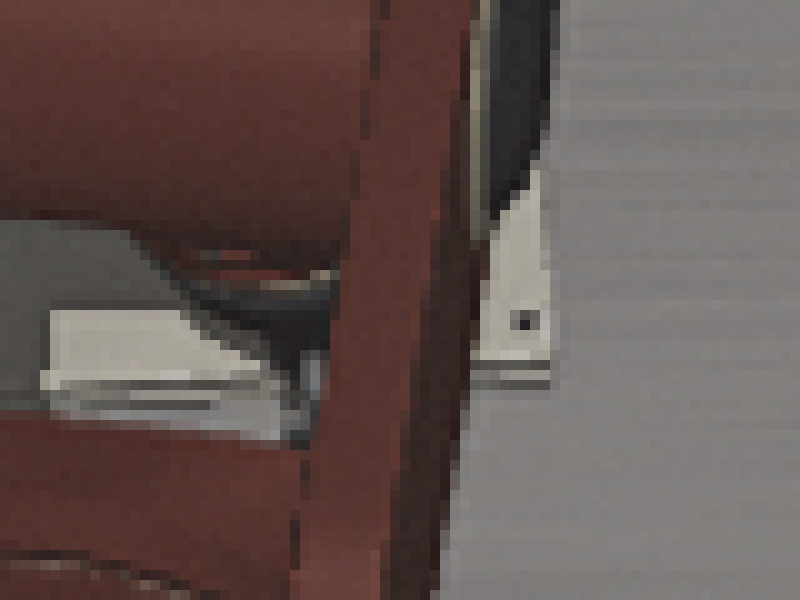

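```bash
python3 - <<'E'
from h import *
g=cv2.cvtColor(cv2.imread('pics/t8raw.png'),cv2.COLOR_BGR2GRAY).astype(float)
g0=cv2.cvtColor(cv2.imread('pics/top0.png'),cv2.COLOR_BGR2GRAY).astype(float)
for y in range(170,190): print(y,g[y,250:259].astype(int),g0[y,250:259].astype(int))
s,R=st();P=lidpts(s,R)
for k in((-1,-1,1),(1,-1,1),(-1,-1,-1),(0,0,0)):
    if k in P: print(k,P[k],proj('top',P[k]))
o=np.array([.652,.0245]);dx=np.array([.99955,.03]);dy=np.array([-.03,.99955])
for (a,b,z) in((-24,-90,.05),(24,-90,.05),(0,-90,.05),(0,-90,0),(-24,-90,0),(0,-76,.055),(0,59,.061),(0,65,.058),(0,135,.058),(0,65,.0555)):
    X=o+dx*a/1e3+dy*b/1e3; print(a,b,z,proj('top',[X[0],X[1],z]),proj('side',[X[0],X[1],z]))
E
```

```text
170 [ 40 147 169 173 112 115 125 125 123] [136 120 129 110 103 114 115 114 115]
171 [147 168 166 169 126 119 125 125 124] [126 147 141 115  91 112 117 116 116]
172 [155 165 164 167 125 119 125 124 125] [107 150 125 107  89 112 116 116 114]
173 [161 164 163 167 134 122 123 124 124] [107 148 123 107  87 110 116 115 114]
174 [168 164 163 167 138 123 124 123 125] [113 152 121 124  98 110 117 114 115]
175 [167 164 164 165 149 126 121 124 123] [152 157 118 128  99 109 116 116 116]
176 [167 165 163 164 139 123 124 125 126] [161 159 119 129  99 111 119 116 115]
177 [167 165 161 163 165 132 124 124 124] [128 156 121 131  91 109 116 116 116]
178 [166 161 162 164 164 129 121 123 123] [ 93 147 107 148  99 107 115 115 114]
179 [163 160 164 166 167 131 121 123 122] [ 93 150 104 151 101 105 115 115 114]
180 [162 165 171 170 157 128 126 127 127] [ 86 147 104 152 101 109 118 119 120]
181 [164 123  79  97 166 139 124 128 127] [145 161 103 152  94 107 120 119 118]
182 [166 111  34 104 174 139 122 125 125] [157 163  89 148  93 106 118 117 116]
183 [164 159 154 159 180 139 121 124 125] [157 162 130 156  
[... 850 characters left out ...]
 [254.88304447 185.52065188]
-24 -90 0.05 [254.02675222 184.75901559] [241.29080232 204.45132801]
24 -90 0.05 [253.01296561 165.95867313] [228.91961618 198.0643179 ]
0 -90 0.05 [253.51895862 175.34214863] [235.03583572 201.22200671]
0 -90 0 [254.52421236 178.55632624] [235.7212313  218.35881479]
-24 -90 0 [255.01142354 187.56525366] [241.86832281 221.71928843]
0 -76 0.055 [247.84274567 175.31936975] [230.71539976 201.28282185]
0 59 0.061 [193.59399454 177.96900043] [186.45455297 217.82285529]
0 65 0.058 [191.42343265 178.3008639 ] [184.45831996 219.8225625 ]
0 135 0.058 [163.39859379 179.88503917] [158.98665257 230.62478345]
0 65 0.0555 [191.61957398 178.4632074 ] [184.54685194 220.74673886]
```

Request:
step_arm(
  deltas=[
    [0.001,0,0,0,0,0,1],
    [0.0022,0,0,0,0,0,1],
    [0.0022,0,0.0007,0,0.006,0,1],
    [0.0022,0,0.0014,0,0.012,0,1],
    [0.0022,0,0.002,0,0.018,0,1],
    [0.0022,0,0.0025,0,0.0215,0,1],
    [0.0022,0,0.003,0,0.0215,0,1],
    [0.0022,0,0.003,0,0.0215,0,1],
  ],
)

```text
time: 10.85
tool_pos: [0.6538, -0.0205, 0.049]
tool_rot: [0.0, 0.696, 0.718, 0.0]
contact_force: [-2.2, -1.8, 8.8]
gripper_width: 0.603
```

```bash
cat > look.py <<'E'
from h import *
import sys
n=sys.argv[1]
s,R=st()
im=manip.grab_frame('side');cv2.imwrite(f'pics/s{n}raw.png',im[:,:,::-1]);cv2.imwrite(f'pics/s{n}.png',cv2.resize(im[170:245,160:260],None,fx=8,fy=8,interpolation=cv2.INTER_CUBIC)[:,:,::-1])
im=manip.grab_frame('top');cv2.imwrite(f'pics/t{n}raw.png',im[:,:,::-1])
g=cv2.cvtColor(im,cv2.COLOR_RGB2GRAY)
for y in range(172,190): print(y,g[y,248:259])
E
python3 look.py 9
```

```text
t 10.85 pos [ 0.6538 -0.0205  0.049 ] x [-3.000e-02  9.996e-01  2.000e-04] z [ 5.e-04  2.e-04 -1.e+00] F [-2.15 -1.78  8.8 ] M [-0.37  0.4   0.03] w 0.603
172 [ 49  90  66 123 165 159 105 118 127 124 124]
173 [ 39  81  60 130 168 158 101 116 126 124 123]
174 [ 38  70  75 155 171 157 104 116 124 124 123]
175 [ 40  39 117 165 168 156 105 117 125 123 124]
176 [ 40  28 124 163 165 178 116 115 126 127 124]
177 [ 42  28 121 161 165 181 111 113 126 125 123]
178 [ 37  24 155 168 165 184 109 111 124 124 122]
179 [ 38  47 161 169 168 177 106 112 123 124 123]
180 [ 35  52 160 176 172 178 105 116 128 127 127]
181 [ 34  84 139 104 106 166  93 113 130 127 127]
182 [ 30 122 114  51  49 160  94 114 128 126 125]
183 [ 28 123 161 131 149 173  94 112 126 125 124]
184 [ 24 158 176 166 169 173 107 118 129 127 128]
185 [ 52 167 179 177 174 189 116 120 130 126 129]
186 [ 41  82  83  75  79  87  67 116 129 128 126]
187 [ 65 110 142 145 146 146 147 123 124 128 128]
188 [ 76  96  84  81  78  78  76 117 128 127 128]
189 [ 94 124 122 121 120 121 119 128 129 127 128]
```

View pics/s9.png

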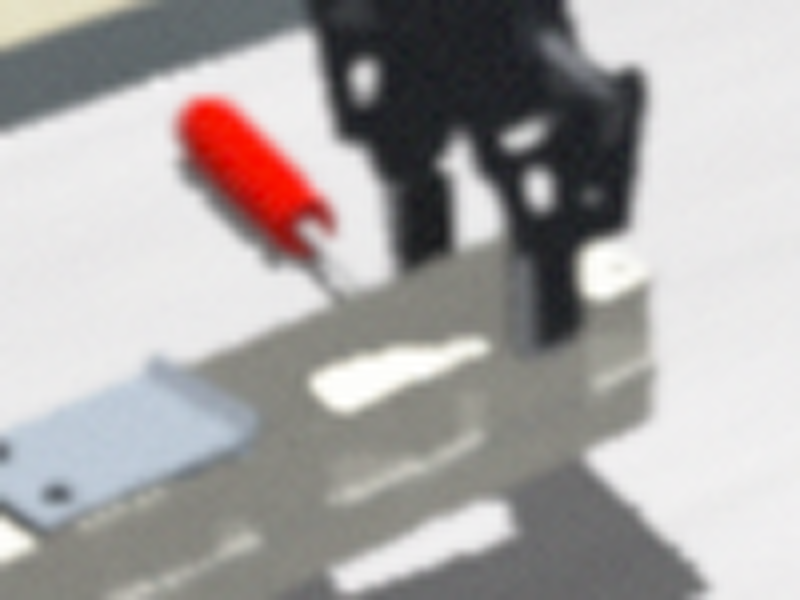

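Request:
step_arm(
  deltas=[
    [0,0,0.0005,0,0,0,1],
    [0,0,0.001,0,0,0,1],
    [0,0,0.001,0,0,0,1],
  ],
)

```text
time: 11.25
tool_pos: [0.6539, -0.0205, 0.0489]
tool_rot: [0.0, 0.696, 0.718, 0.0]
contact_force: [-4.9, -2.4, 13.7]
gripper_width: 0.608
```

```bash
python3 -c "
from h import *
st()"
```

```text
t 11.25 pos [ 0.6539 -0.0205  0.0489] x [-3.010e-02  9.995e-01  1.000e-04] z [ 2.e-04  1.e-04 -1.e+00] F [-4.87 -2.41 13.67] M [-0.28  0.83  0.  ] w 0.608
```

Request:
step_arm(
  deltas=[
    [0,0,-0.0006,0,0,0,1],
    [0,-0.0005,-0.0006,0,0,0,1],
    [0,-0.001,-0.0006,0,0,0,1],
    [0,-0.001,0,0,0,0,1],
    [0,-0.001,0.0008,0,0,0,1],
    [0,-0.001,0.0012,0,0,0,1],
    [0,-0.001,0.0012,0,0,0,1],
  ],
)

```text
time: 11.95
tool_pos: [0.6539, -0.0205, 0.0489]
tool_rot: [0.001, 0.696, 0.718, 0.001]
contact_force: [-4.8, -0.4, 15.9]
gripper_width: 0.605
```

```bash
python3 look.py 10
```

```text
t 11.95 pos [ 0.6539 -0.0205  0.0489] x [-0.0301  0.9995  0.    ] z [ 2.3e-03  1.0e-04 -1.0e+00] F [-4.82 -0.4  15.89] M [-0.22  0.88  0.03] w 0.605
172 [ 45  91  61  56 153 161 105 119 125 125 124]
173 [ 48  86  64 124 170 160 102 117 125 122 124]
174 [ 39  76  58 157 172 157 104 117 126 124 124]
175 [ 41  54  64 158 170 154 104 116 125 123 123]
176 [ 41  33 117 164 167 178 116 115 126 126 124]
177 [ 41  29 121 161 165 184 110 115 128 125 125]
178 [ 40  25 155 171 165 184 109 111 124 123 122]
179 [ 37  49 160 170 167 177 105 113 125 122 122]
180 [ 38  50 161 174 173 177 104 117 129 127 127]
181 [ 34  84 138 105 105 165  91 114 130 128 127]
182 [ 32 122 114  51  50 160  95 112 126 127 125]
183 [ 27 124 161 131 149 174  93 113 126 124 125]
184 [ 25 157 174 167 169 174 107 118 128 128 129]
185 [ 52 168 180 175 175 190 118 120 129 128 127]
186 [ 40  82  82  75  79  86  66 115 128 127 125]
187 [ 68 110 142 145 146 146 149 121 124 127 127]
188 [ 76  95  85  79  77  77  78 118 128 128 128]
189 [ 95 124 124 122 122 122 120 127 128 128 130]
```

View pics/s10.png

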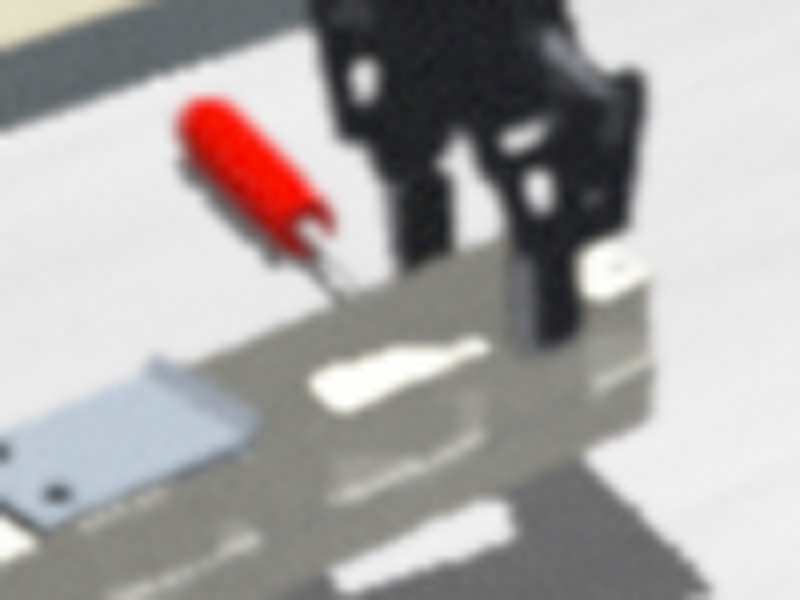

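Request:
step_arm(
  deltas=[
    [0,0.0005,0.0004,0,0,0,1],
    [0,0.0008,0.0008,0,0,0,1],
    [0,0.0008,0.0008,0,0,0,1],
    [0,0.0008,0.0008,0,0,0,1],
    [0,0.0008,0.0008,0,0,0,1],
  ],
)

```text
time: 12.55
tool_pos: [0.6539, -0.0205, 0.0489]
tool_rot: [0.0, 0.696, 0.718, 0.0]
contact_force: [-8.8, -1.7, 21.4]
gripper_width: 0.609
```

```bash
python3 look.py 11 | head -1; python3 - <<'E'
from h import *
a=cv2.imread('pics/side0.png');b=cv2.imread('pics/s11raw.png')
k=[cv2.resize(i[205:245,145:245],None,fx=7,fy=7,interpolation=cv2.INTER_CUBIC) for i in(a,b)]
cv2.imwrite('pics/cmp.png',np.vstack(k))
# shift of the cover's front part
A=cv2.cvtColor(a,cv2.COLOR_BGR2GRAY).astype(np.float32);B=cv2.cvtColor(b,cv2.COLOR_BGR2GRAY).astype(np.float32)
t=A[212:226,176:188];r=cv2.matchTemplate(B[208:230,172:192],t,cv2.TM_CCOEFF_NORMED);print(np.round(r,2),"no shift = [4,4]")
P=lidpts(*st()); 
E
```

```text
t 12.55 pos [ 0.6539 -0.0205  0.0489] x [-0.0302  0.9995  0.    ] z [ 1.e-04  0.e+00 -1.e+00] F [-8.82 -1.75 21.41] M [-0.24  1.67 -0.04] w 0.609
[[ 0.52  0.53  0.55  0.57  0.59  0.61  0.62  0.63  0.62]
 [ 0.66  0.69  0.71  0.71  0.71  0.69  0.68  0.67  0.65]
 [ 0.71  0.77  0.79  0.78  0.75  0.71  0.67  0.64  0.62]
 [ 0.62  0.7   0.73  0.73  0.69  0.64  0.59  0.55  0.54]
 [ 0.45  0.51  0.55  0.56  0.53  0.48  0.42  0.38  0.37]
 [ 0.26  0.27  0.29  0.28  0.25  0.2   0.14  0.12  0.13]
 [ 0.07  0.02 -0.02 -0.06 -0.11 -0.15 -0.17 -0.17 -0.13]
 [-0.05 -0.16 -0.24 -0.31 -0.35 -0.37 -0.37 -0.34 -0.3 ]
 [-0.05 -0.16 -0.25 -0.31 -0.35 -0.37 -0.36 -0.33 -0.29]] no shift = [4,4]
t 12.65 pos [ 0.6539 -0.0205  0.0489] x [-0.0302  0.9995  0.    ] z [ 1.e-04  0.e+00 -1.e+00] F [-9.62 -1.59 22.52] M [-0.24  1.58 -0.06] w 0.604
```

View pics/cmp.png

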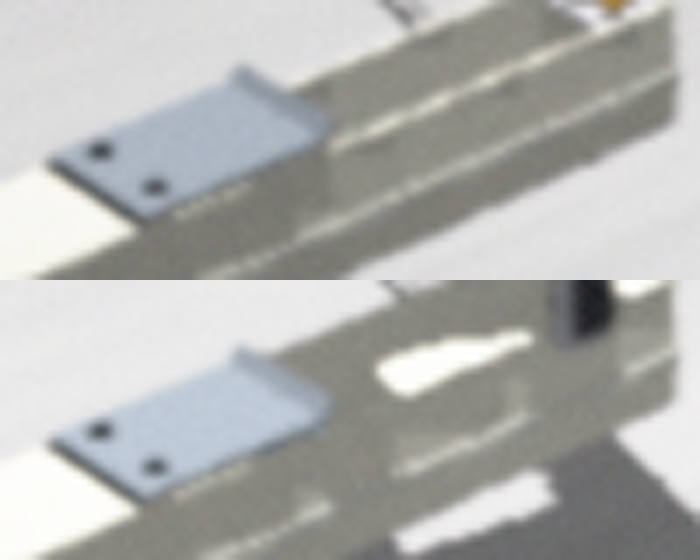

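```bash
python3 - <<'E'
from h import *
for n in('side0','s6raw' ,'s8raw','s11raw'):
    i=cv2.imread(f'pics/{n}.png')
    if i is None: continue
    s=cv2.resize(i[200:245,145:200],None,fx=8,fy=8,interpolation=cv2.INTER_CUBIC).astype(int)
    m=((s[:,:,0]-s[:,:,2]>12)).astype(np.uint8)
    m=cv2.morphologyEx(m,cv2.MORPH_OPEN,np.ones((9,9)))
    c=max(cv2.findContours(m,0,1)[0],key=cv2.contourArea)[:,0]
    print(n,cv2.contourArea(c)/64,"top",c[c[:,1].argmin()]/8+[145,200],"right",c[c[:,0].argmax()]/8+[145,200],"left",c[c[:,0].argmin()]/8+[145,200],"bot",c[c[:,1].argmax()]/8+[145,200])
    for col in (160,165,170,175,178):
        r=np.where(m[:,(col-145)*8])[0]; print("   col",col,200+r.min()/8,200+r.max()/8)
E
```

```text
side0 398.578125 top [179.375 215.125] right [191.625 223.625] left [153.5   226.875] bot [165.375 235.625]
   col 160 224.375 232.375
   col 165 222.0 235.5
   col 170 219.875 233.75
   col 175 217.75 231.875
   col 178 216.25 230.5
s8raw 405.734375 top [179.25  214.875] right [191.375 224.25 ] left [153.25  227.125] bot [164.875 235.875]
   col 160 224.125 232.75
   col 165 222.25 235.875
   col 170 220.125 234.0
   col 175 218.0 231.875
   col 178 216.375 230.75
s11raw 414.2734375 top [179.125 215.   ] right [192.    223.375] left [153.25 227.25] bot [164.875 235.75 ]
   col 160 224.125 232.75
   col 165 222.125 235.75
   col 170 220.125 234.0
   col 175 217.875 232.0
   col 178 216.125 230.625[ WARN:0@0.395] global loadsave.cpp:275 findDecoder imread_('pics/s6raw.png'): can't open/read file: check file path/integrity
```

Request:
step_arm(
  deltas=[
    [0,-0.0008,-0.0003,0,0,0,1],
    [0,-0.0016,-0.0006,0,0,0,1],
    [0,-0.0016,-0.0006,0,0,0,1],
    [0,-0.0016,-0.0006,0,0,0,1],
    [0,-0.0016,-0.0006,0,0,0,1],
  ],
)

```text
time: 13.15
tool_pos: [0.6538, -0.0205, 0.0489]
tool_rot: [0.002, 0.696, 0.718, 0.002]
contact_force: [-0.7, -2.2, 14.6]
gripper_width: 0.607
```

```bash
python3 look.py 12
```

```text
t 13.15 pos [ 0.6538 -0.0205  0.0489] x [-0.03    0.9995 -0.    ] z [ 4.5e-03  1.0e-04 -1.0e+00] F [-0.67 -2.24 14.63] M [-0.18  0.53 -0.02] w 0.607
172 [ 47  97  63  49 153 163 106 118 125 125 125]
173 [ 45  89  64 121 170 159 103 116 126 125 124]
174 [ 38  79  59 155 173 158 105 117 125 124 125]
175 [ 39  66  65 159 169 154 105 114 125 124 123]
176 [ 39  36 117 163 167 177 116 117 126 127 126]
177 [ 41  27 123 163 166 183 110 113 125 126 123]
178 [ 39  24 153 168 165 185 108 110 124 124 122]
179 [ 39  48 161 172 167 176 104 112 124 124 122]
180 [ 36  52 161 176 172 175 104 116 129 127 127]
181 [ 34  84 140 105 106 168  94 114 130 127 128]
182 [ 33 124  87  36  51 160  94 112 128 127 125]
183 [ 30 124 159 131 149 174  94 112 127 125 125]
184 [ 27 158 176 166 167 174 106 117 128 126 126]
185 [ 53 169 181 175 175 189 116 121 129 129 128]
186 [ 39  83  83  75  78  89  67 115 128 126 126]
187 [ 67 111 141 146 146 146 149 123 124 127 126]
188 [ 77  94  87  80  78  77  77 117 130 126 128]
189 [ 95 124 124 121 121 122 119 127 130 128 127]
```

View pics/s12.png

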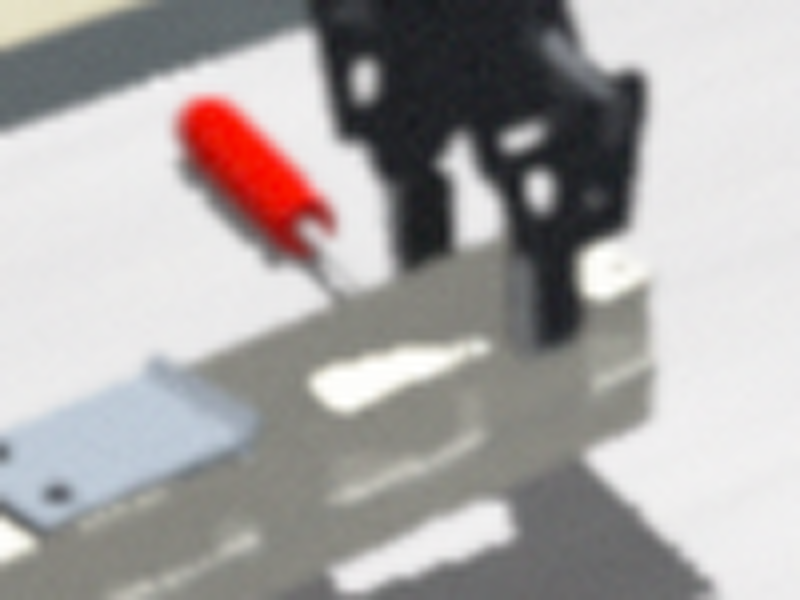

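Request:
step_arm(
  deltas=[
    [0,0,0.0002,0,0,0,1],
    [0,0,0.0004,0,0,0,1],
    [0,0,0.0004,0,0,0,1],
    [0,0,0.0004,0,0,0,1],
    [0,0,0.0004,0,0,0,1],
  ],
)

```text
time: 13.75
tool_pos: [0.6539, -0.0205, 0.0489]
tool_rot: [0.002, 0.696, 0.718, 0.002]
contact_force: [-2.5, -0.3, 15.6]
gripper_width: 0.608
```

```bash
python3 -c "
from h import *
st(); manip.job_done(); st()"
```

```text
t 13.75 pos [ 0.6539 -0.0205  0.0489] x [-3.000e-02  9.995e-01 -1.000e-04] z [ 4.4e-03  1.0e-04 -1.0e+00] F [-2.47 -0.32 15.65] M [-0.19  0.71  0.02] w 0.608
the job is handed in; nothing more can be done
the job is handed in; nothing more can be done
```

I picked up the middle-sized lid and slid its blue end under the joint cover. I then pressed it flat onto the duct rim against the springs and handed in at 13.75 s, still holding it down.

**Pressed down:** the tool stopped at 48.9 mm, which is where it should be with the plate on the rim. It stayed there as I pressed harder (up to about 22 N) and then eased back, with about 16 N of downward push at hand-in.

**Flush end:** in the top view the lid's drilled end is within about 0.3 px (under 1 mm) of the duct's end. The planned arm position agrees to about 0.2 mm.

**Joint cover:** by colour outline it moved under about 0.3 px (roughly 0.6 mm) mid-slide, and it shows no lift after pressing. A template match suggested about 2 px of shift. I put that down to the changed lighting, since the outline corners had not moved.

**Not fully settled:**
- **Sideways position:** the near edge suggests the lid sits up to about 0.8 mm off centre, within the 3 mm play. I tried to shift it but friction held it. The remaining sideways force is about 2.5 N.
- **Gripper roll:** the gripper ended rolled by about 0.25 degrees.

I did not touch the other things on the bench.

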